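# Hold the turntable brake open with the two-key console

## Task

Open the turntable brake: put one fingertip on each of the two large round keys of the console, press both fully down together, not one after the other, so that the two brass pointers swing in towards each other, and hold them there for at least two seconds. Finish while still holding both keys down. Do not press the small key, and leave everything else on the bench standing where it is.

Things in the scene. Friction and masses are not known exactly. Their poses are not given: they have to be found in the camera images.
- console: console fixed to the bench: grey box with a dark deck 45 mm above the bench. Origin on its underside, midway between the large keys; z up; y from the right key to the left key; x from the small key to the pointers. It spans x -80 to +105, y -75 to +75 mm. Large keys at (0, +32) and (0, -32), small key at (-52, 0) mm
- left_key_top (a point): centre of the top face of the left large key: a flat round metal key of 30 mm diameter, its top 14 mm above the deck (59 mm above the bench) when up and 6 mm above the deck when fully down. The two large keys are 64 mm apart, centre to centre
- right_key_top (a point): centre of the top face of the right large key, the same as the left one
- left_key (a joint): travel of the left large key in m: 0 up, 0.008 fully down; a spring returns it; about 0.6 N to start it, about 5.5 N fully down (11 N for both keys together)
- right_key (a joint): travel of the right large key in m, the same as the left one
- small_key (a joint): travel in m of the small round key (14 mm diameter, 9 mm high above the deck) on the other side of the large keys from the pointers: 0 up, 0.004 down; not to be pressed
- left_pointer: the brass pointer behind the left key on the deck, geared to that key: 32 mm long, 7 mm high, pivot at (+55, +32) mm in the console's frame. It points along the console's +x when the key is up and has turned inwards by 0.9 rad, close to the stop pin between the pointers, when the key is fully down; a sign to look at, not to be touched
- right_pointer: the brass pointer behind the right key on the deck, geared to that key: 32 mm long, 7 mm high, pivot at (+55, -32) mm in the console's frame. It points along the console's +x when the key is up and has turned inwards by 0.9 rad, close to the stop pin between the pointers, when the key is fully down; a sign to look at, not to be touched
- turntable: turntable fixed to the bench, 236 mm diameter, cork top 34 mm above the bench; origin at the centre of its underside
- grip: charcoal rubber grip standing upside down on the cork, 262 mm tall, 33 mm diameter at its foot, easily tipped; origin at the centre of its foot; leave alone
- gauge: steel grip-alignment gauge lying on the bench, 130 x 34 x 28 mm, long along its x; origin at the centre of its underside; leave alone
- ferrule: clear plastic ferrule, a tube of 16 mm diameter standing 26 mm high; origin at the centre of its underside; leave alone
- wood_head: walnut fairway-wood head, about 90 x 115 mm, 40 mm high with a neck to 75 mm; origin under its middle; leave alone
- tape: roll of tape lying flat, 90 mm diameter, 24 mm high; origin at the centre of its underside; leave alone
- solvent: white bottle, 60 mm diameter, 150 mm tall; origin at the centre of its underside; leave alone
- screwdriver: screwdriver lying on the bench, about 200 mm long along its x; origin under its middle; leave alone

How it is judged:
On the way:
1. both large keys are held down together under the fingers (each over 6 mm of 8) for 1.5 s (value of joint each of left_key, right_key above 0.006 m and contact force between the fingers and console above 5 N), for 1.5 s.
At the end, for the whole second after the job is handed in: the fingers hold both large keys down (each over 6 mm of 8, over 5 N in all), the small key is up (within 1.5 mm), the grip is upright, and every loose thing is within 25 mm (screwdriver 40 mm) of its start (all of step 1 and value of joint small_key below 0.0015 m and distance of each of grip, gauge, ferrule, wood_head, tape, solvent from where it was at the start of the episode below 0.025 m and distance of screwdriver from where it was at the start of the episode below 0.04 m and angle between grip's own z axis and vertical below 0.2 rad); the arm keeps its last pose, push and grip.
It fails at once if one large key is pressed well down (over 6 mm) while the other is still up (under 1 mm) ((value of joint left_key above 0.006 m and value of joint right_key below 0.001 m) or (value of joint right_key above 0.006 m and value of joint left_key below 0.001 m)).
It fails at once if the small key is pressed (over 2.5 mm of 4) (value of joint small_key above 0.0025 m).
It fails at once if a loose thing is moved or lifted by more than 25 mm (screwdriver 40 mm) (distance of any of grip, gauge, ferrule, wood_head, tape, solvent from where it was at the start of the episode above 0.025 m or distance of screwdriver from where it was at the start of the episode above 0.04 m).
It fails at once if the grip is tipped by more than 0.35 rad (angle between grip's own z axis and vertical above 0.35 rad).
It also fails if it takes over 34 s, if anything falls off the work surface, if the arm or the gripper's body presses on something with over 40 N, if the wrist force passes 120 N, or if a joint passes its speed limit or range.

## Robot

A 6-joint arm with a two-finger parallel gripper is mounted at the origin on the work surface. World frame = base frame: x ahead of the robot, y to its left, z up, the work surface at z = 0. Lengths are in m, angles in rad, forces in N, time in s.
With the tool pointing down it reaches from about 0.3 to 0.875 m from the base axis. Payload 6.4 kg.
Tool frame: the origin (TCP) lies at the very end of the fingers, on their centre line; the grasp point (between the pads) lies ctrl.grip_point_offset behind it (ctrl.grip_point_offset is the distance from the TCP to the grasp point, in m); z points along the fingers, x is the direction in which the jaws open and shut, and the axes are right-handed (so a half turn about z gives the same grasp; the last joint's range is limited). The gripper opens to 85 mm and grips with 20 to 120 N. Pads are 22 mm wide; open, the fingers measure 114 mm over their backs; the gripper's body (76 mm by 85 mm) begins 54 mm behind the grasp point. The pads swing forward as they close: fully open they stand 13 mm farther back than shut.
Start: joints at [0.925, 0.181, 1.607, -0, 1.354, -0.206], TCP at [0.245, 0.52, 0.231] pointing down, gripper open.
Joint ranges: [-2.99, 2.99], [-0.89, 2.07], [0.3, 2.58], [-1.14, 4.28], [0, 2.63], [-3.12, 3.12]. Speed limits (rad/s): [2.57, 2.57, 3.01, 3.14, 3.14, 3.14].

## Interface

Orientations are given as a unit quaternion [w, x, y, z].
In Python, from bench import get_obs, viewer, workorder, ctrl gives the robot as it stands. The module is installed in compiled form; this text tells all that it offers.
- The arm moves only by the tool move_arm, never from a script. Its argument "increments" is a list of rows, each an object of numbers: "tx", "ty", "tz": the shift along the tool's x, y, z in m; "turn": the turn about the tool's z in degrees. A call has 1 to 20 rows; each row is the pose to reach, as a shift and turn from the pose commanded when the call began, along the tool's axes at that moment; what a row does not reach only later rows make up. A row lasts 1/12 s, in which the tool goes at most 41.7 mm and 7.16 degrees, less where a joint would pass 70% of its speed; a pose out of reach is approached as far as the arm can. A call with a gripper value outside its range is refused whole. "gripper" is the opening, from 0 (shut) to 1 (fully open), set as the call begins (left out, the last holds). The fingers move at their own pace and stop on an object; the grip force is fixed at half the most. Time passes only in rows, so rows that repeat a pose let the fingers close. It gives the time, the measured TCP pose, the force and the opening at its end, in the units of the state.
- get_obs(): the state, without advancing time (a new reading comes with each control period).
- viewer.camera(name): name is "side" or "top" or "wrist"; returns (picture, depth): 384x512x3 uint8, red, green, blue; 384x512 float32, m along the optical axis (not along the pixel's ray), 0 where there is no reading.
- viewer.get_calibration(name): a dict with "intrinsics" (3x3 intrinsics, pixels), "origin" and "attitude" of the camera in the world. Camera axes: x right, y up, looking along -z (the intrinsics and any distortion apply to the point x, -y, -z); pixel columns grow to the right and rows downward; lengths in m; the calibration is good to about 2 mm. A picture is of the moment at which its call begins: read the wrist's pose just before it. get_calibration takes no time and is no camera call; for the wrist camera it gives the pose at the moment of the call.
- workorder.hand_in(): hands the job in, once; it reports no verdict.
The state is a dict: "time_s": time; "q": joint angles; "dq": joint speeds; "joint_efforts": joint torques, N m; "eef_pos": TCP position; "eef_rot": TCP orientation; "wrist_force": force on the tool from outside, world axes, zero at the start; "torque": the same for the moment, N m; "opening": opening from 0.0 (shut) to 1.0 (fully open).
Only numpy, scipy, OpenCV 4.12 (cv2) and the standard library are available. Lean on these libraries where they do the work, as an engineer would, in place of code of your own. Each camera call takes 0.05 s, during which the arm holds its last target.

## Working session

There is one attempt and no reset: what is moved stays moved. The work goes in short steps, Python scripts to look and compute and a tool call to move; the robot and the scene stay as the last step left them, time stands still between calls to the robot, and variables do not carry over. Pictures are saved under pics/ and viewed, and the job is handed in when it is done.

Besides the shell and the picture viewer there is one more tool, called after "Request:" by a JSON object that holds its "api" and its "payload". move_arm: Moves the arm, as the interface text tells. Its arguments: {"type":"object","properties":{"increments":{"type":"array"},"gripper":{"type":"number"}},"required":["increments"]}

```bash
mkdir -p pics; python3 - <<'E'
from bench import get_obs, viewer, workorder, ctrl
import cv2, numpy as np
o=get_obs(); print({k:np.round(v,3).tolist() for k,v in o.items()}, ctrl.grip_point_offset)
for n in ("top","side","wrist"):
    p,d=viewer.camera(n); cv2.imwrite(f"pics/{n}0.png",p[:,:,::-1]); np.savez(f"pics/{n}0.npz",p=p,d=d,**viewer.get_calibration(n)); print(n,viewer.get_calibration(n))
E
```

```text
{'time_s': 0.0, 'q': [0.925, 0.182, 1.608, 0.0, 1.354, -0.206], 'dq': [-0.0, -0.0, -0.0, 0.0, 0.002, -0.001], 'joint_efforts': [-0.001, -44.487, -35.134, -0.0, 0.009, -0.0], 'eef_pos': [0.244, 0.52, 0.23], 'eef_rot': [0.0, 0.844, 0.536, -0.001], 'wrist_force': [0.048, -0.607, 0.012], 'torque': [0.007, -0.072, 0.017], 'opening': 0.996} 0.0187
top {'intrinsics': array([[460.77948663,   0.        , 247.55113366],
       [  0.        , 460.77948663, 196.80513137],
       [  0.        ,   0.        ,   1.        ]]), 'origin': array([0.35975769, 0.00798545, 1.35058994]), 'attitude': array([ 0.70918073,  0.06254905, -0.06423333, -0.69930279])}
side {'intrinsics': array([[354.47486268,   0.        , 251.13570744],
       [  0.        , 354.47486268, 186.35173796],
       [  0.        ,   0.        ,   1.        ]]), 'origin': array([ 0.1843205 , -0.65447785,  0.66667619]), 'attitude': array([ 0.86327599,  0.42477339, -0.11476428, -0.24728787])}
wrist {'intrinsics': array([[276.85481318,   0.        , 259.48793437],
       [  0.        , 276.85481318, 192.48352975],
       [  0.        ,   0.        ,   1.        ]]), 'origin': array([0.18277197, 0.54837354, 0.3738571 ]), 'attitude': array([ 0.83610096, -0.11640519, -0.07237827,  0.53117456])}
```

View pics/top0.png

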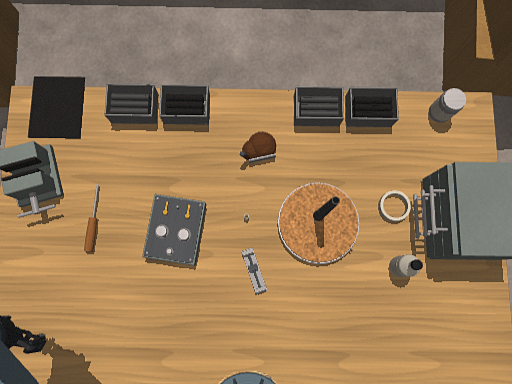

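View pics/side0.png

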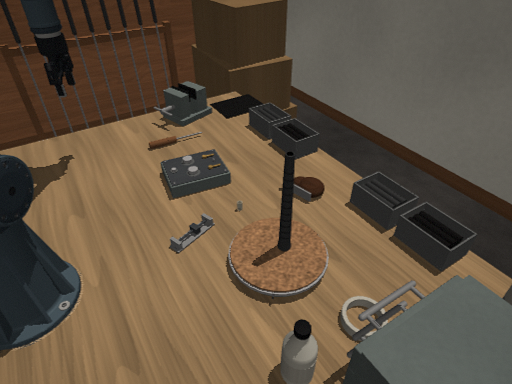

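View pics/wrist0.png

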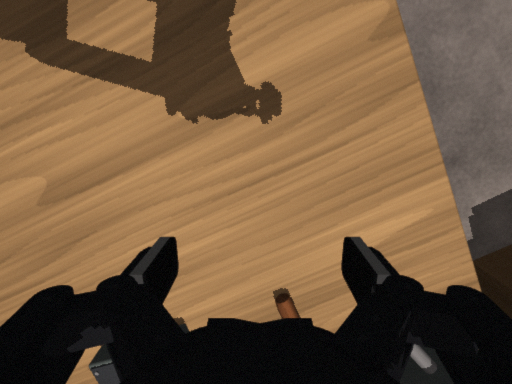

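The top view shows the console near (175,230), with large keys at about (161,231) and (184,234), the small key at (169,251) and the pointers at (165,210) and (187,212). The side view shows it clear of the other things. The wrist view shows only the bench so far. Next I'll measure the key positions.

```bash
cat > h.py <<'E'
import numpy as np, cv2
from scipy.spatial.transform import Rotation as R
def ray(K,o,q,u,v,z):
    d=np.array([(u-K[0,2])/K[0,0],-(v-K[1,2])/K[1,1],-1.0]); d=R.from_quat(np.roll(q,-1)).apply(d)
    return o+d*(z-o[2])/d[2]
def proj(K,o,q,P):
    c=R.from_quat(np.roll(q,-1)).inv().apply(np.asarray(P)-o); return K[0,0]*c[0]/-c[2]+K[0,2], K[1,1]*-c[1]/-c[2]+K[1,2]
def blobs(p,box,s=4,thr=150):
    u0,v0,u1,v1=box; c=cv2.resize(p[v0:v1,u0:u1],None,fx=s,fy=s,interpolation=cv2.INTER_CUBIC)
    hsv=cv2.cvtColor(c,cv2.COLOR_RGB2HSV); m=((hsv[...,2]>thr)&(hsv[...,1]<60)).astype(np.uint8)
    n,l,st,ce=cv2.connectedComponentsWithStats(m)
    return [(st[i,4]/s/s,st[i,2]/s,st[i,3]/s,(ce[i][0]+.5)/s-.5+u0,(ce[i][1]+.5)/s-.5+v0) for i in range(1,n) if st[i,4]/s/s>6],c
E
python3 - <<'E'
from h import *
for n,box in (("top",(140,190,212,272)),("side",(155,145,235,200))):
    f=np.load(f"pics/{n}0.npz"); b,c=blobs(f["p"],box); cv2.imwrite(f"pics/{n}crop.png",cv2.resize(c,None,fx=2,fy=2)[:,:,::-1][:600,:800])
    for x in b: print(n,np.round(x,2),ray(f["intrinsics"],f["origin"],f["attitude"],x[3],x[4],.059 if x[0]>60 or n=="side" else .054).round(4))
E
```

```text
top [ 85.06  10.25  10.25 160.52 230.36] [0.4949 0.2497 0.059 ]
top [ 85.94  10.75  10.75 182.94 233.84] [0.486  0.1864 0.059 ]
top [ 18.06   4.5    4.75 168.49 250.61] [0.4389 0.2257 0.054 ]
side [ 23.81   8.25   4.   187.04 157.71] [0.4965 0.2493 0.059 ]
side [ 26.69   8.25   4.25 192.63 168.37] [0.4872 0.1861 0.059 ]
```

View pics/topcrop.png

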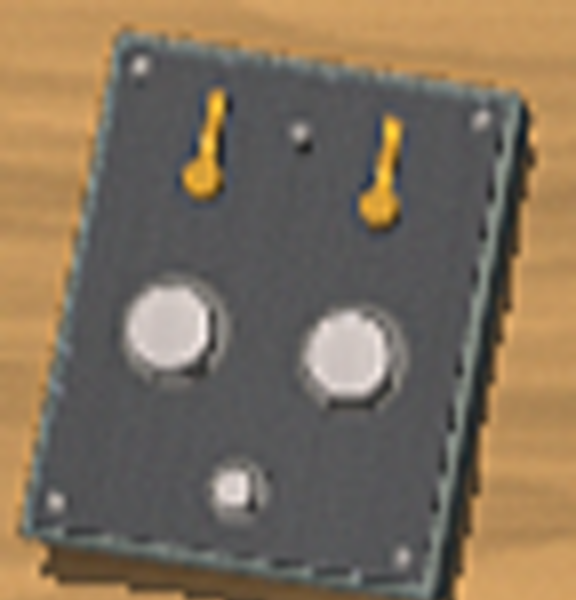

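View pics/sidecrop.png

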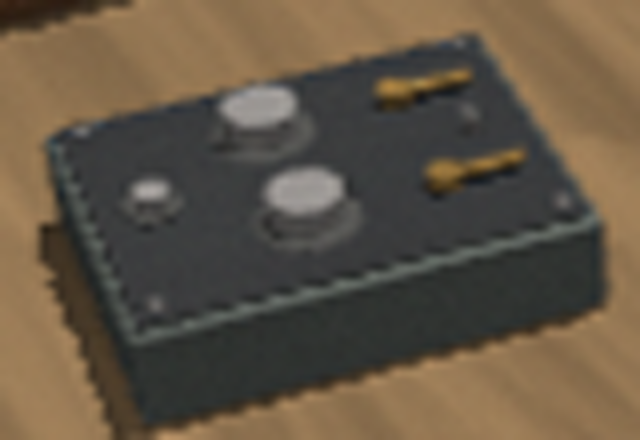

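The key tops agree between the two views to about 2 mm: left (0.4955, 0.2495), right (0.4865, 0.186), 64 mm apart. Next is the move above them.

```bash
cat > go.py <<'E'
from h import *; import sys
from bench import get_obs
o=get_obs(); r=R.from_quat(np.roll(o["eef_rot"],-1)); M=r.as_matrix()
L=np.array([.4957,.2495]);Rr=np.array([.4866,.1863]); t=np.r_[(L+Rr)/2,float(sys.argv[1])]
a=L-Rr
print("pos",o["eef_pos"],"op",o["opening"],"F",o["wrist_force"],"t",o["time_s"])
print("shift",M.T@(t-o["eef_pos"]),"turn",np.degrees(np.arctan2(M[:2,1]@a,M[:2,0]@a)),"tz axis",M[:,2])
E
python3 go.py 0.14
```

```text
pos [0.24455222 0.5199572  0.23060757] op 0.997829790755918 F [-0.07726381 -0.54214216  0.34110029] t 0.15
shift [-0.16819729  0.35176427  0.09072112] turn -17.00664213832712 tz axis [-7.96405408e-04 -1.02637070e-03 -9.99999156e-01]
```

Request:
{"api": "move_arm", "payload": {"increments": [{"tx": -0.014, "ty": 0.029, "tz": 0.005, "turn": -1.4}, {"tx": -0.028, "ty": 0.059, "tz": 0.01, "turn": -2.8}, {"tx": -0.042, "ty": 0.088, "tz": 0.015, "turn": -4.2}, {"tx": -0.056, "ty": 0.117, "tz": 0.02, "turn": -5.7}, {"tx": -0.07, "ty": 0.147, "tz": 0.03, "turn": -7.1}, {"tx": -0.084, "ty": 0.176, "tz": 0.04, "turn": -8.5}, {"tx": -0.098, "ty": 0.205, "tz": 0.05, "turn": -9.9}, {"tx": -0.112, "ty": 0.235, "tz": 0.06, "turn": -11.3}, {"tx": -0.126, "ty": 0.264, "tz": 0.07, "turn": -12.8}, {"tx": -0.14, "ty": 0.293, "tz": 0.08, "turn": -14.2}, {"tx": -0.154, "ty": 0.322, "tz": 0.085, "turn": -15.6}, {"tx": -0.168, "ty": 0.352, "tz": 0.09, "turn": -17}, {"tx": -0.168, "ty": 0.352, "tz": 0.09, "turn": -17}, {"tx": -0.168, "ty": 0.352, "tz": 0.09, "turn": -17}, {"tx": -0.168, "ty": 0.352, "tz": 0.09, "turn": -17}, {"tx": -0.168, "ty": 0.352, "tz": 0.09, "turn": -17}], "gripper": 0.58}}

```text
time_s: 1.48
eef_pos: [0.4911, 0.2192, 0.1413]
eef_rot: [-0.0, 0.756, 0.655, -0.0]
wrist_force: [-0.4, -0.1, -0.4]
opening: 0.582
```

```bash
python3 go.py 0.08; python3 - <<'E'
from bench import viewer
from h import *
for n in ("wrist","top","side"):
    c=viewer.get_calibration(n); p,d=viewer.camera(n); np.savez(f"pics/{n}1.npz",p=p,d=d,**c)
    if n=="wrist":
        for P in ([.4957,.2495,.059],[.4866,.1863,.059]): print(proj(c["intrinsics"],c["origin"],c["attitude"],P))
        cv2.imwrite("pics/wrist1.png",p[:,:,::-1])
    else:
        b=(110,170,240,290) if n=="top" else (130,60,260,200)
        cv2.imwrite(f"pics/{n}1.png",cv2.resize(p[b[1]:b[3],b[0]:b[2]],None,fx=4,fy=4,interpolation=2)[:,:,::-1])
E
```

```text
pos [0.4910722  0.21919724 0.14128683] op 0.5824347556882414 F [-0.43333076 -0.08715076 -0.44900543] t 1.4833
shift [-0.00128116  0.00028897  0.06128654] turn 0.03829872873024309 tz axis [-4.32461552e-04  1.95224670e-04 -9.99999887e-01]
(np.float64(296.9418047434397), np.float64(198.1712687658365))
(np.float64(221.933095884625), np.float64(198.05977703516535))
```

View pics/wrist1.png

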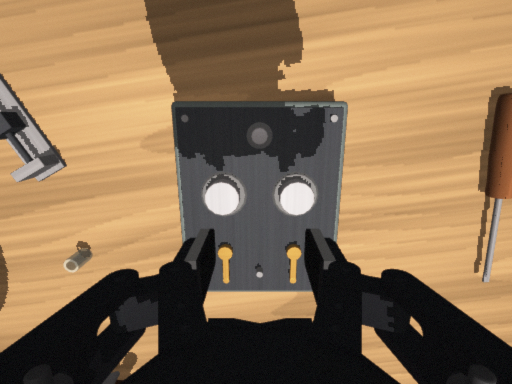

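View pics/side1.png

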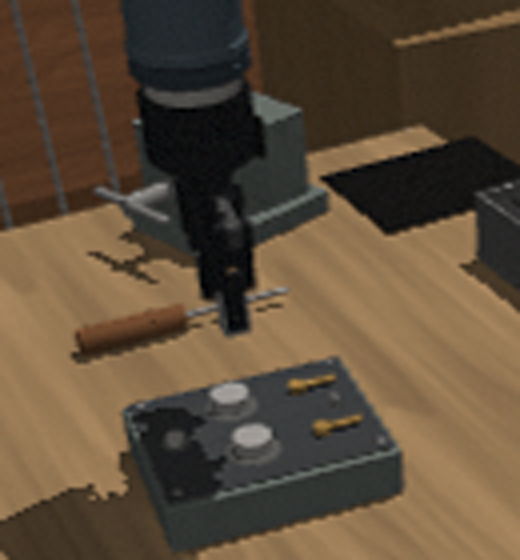

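The wrist view puts the keys at (222,198) and (297,198), matching the prediction to under a pixel. The fingertips are at about (200,235) and (320,235). I'll use the depth picture to find the tip positions.

```bash
python3 - <<'E'
from h import *
from bench import get_obs
f=np.load("pics/wrist1.npz"); K,o,q,d=f["intrinsics"],f["origin"],f["attitude"],f["d"]
v,u=np.mgrid[0:384,0:512]; z=d
C=np.stack([(u-K[0,2])/K[0,0]*z,-(v-K[1,2])/K[1,1]*z,-z],-1)
W=R.from_quat(np.roll(q,-1)).apply(C.reshape(-1,3))+o
ob=get_obs(); r=R.from_quat(np.roll(ob["eef_rot"],-1)); T=r.inv().apply(W-ob["eef_pos"]).reshape(384,512,3)
np.set_printoptions(precision=1,suppress=True)
for row in (231,236,242,250):
  for cs in (range(184,220,3),range(300,340,3)):
    print(row,[(c,*(T[row,c]*1000).round(0).astype(int)) for c in cs if 0<z[row,c]<.2])
m=(z>0)&(z<.22)&(T[...,2]>-.04); print(T[m][:,2].max()*1000)
for s in (-1,1):
  mm=m&(T[...,0]*s>0)&(T[...,2]>-.012); t=T[mm]*1000; print(s,len(t),np.percentile(t,[1,50,99],axis=0))
E
```

```text
231 [(199, np.int64(-32), np.int64(-11), np.int64(-12)), (202, np.int64(-31), np.int64(-10), np.int64(-11)), (205, np.int64(-29), np.int64(-10), np.int64(-11)), (208, np.int64(-28), np.int64(-11), np.int64(-11)), (211, np.int64(-26), np.int64(-11), np.int64(-11)), (214, np.int64(-26), np.int64(-8), np.int64(-4))]
231 [(306, np.int64(23), np.int64(-9), np.int64(-7)), (309, np.int64(24), np.int64(-10), np.int64(-10)), (312, np.int64(26), np.int64(-10), np.int64(-10)), (315, np.int64(27), np.int64(-10), np.int64(-10)), (318, np.int64(29), np.int64(-10), np.int64(-11))]
236 [(199, np.int64(-31), np.int64(-11), np.int64(-19)), (202, np.int64(-30), np.int64(-10), np.int64(-17)), (205, np.int64(-28), np.int64(-11), np.int64(-17)), (208, np.int64(-27), np.int64(-11), np.int64(-18)), (211, np.int64(-26), np.int64(-8), np.int64(-12)), (214, np.int64(-26), np.int64(-5), np.int64(-5))]
236 [(306, np.int64(23), np.int64(-6), np.int64(-8)), (309, np.int64(24), np.int64(-9), np.int64(-15)), (312, np.int64(25), np.int64(-11), np.int64(-17)), (315, np.int64(26), np.int64(-11), np.int64(-17)), (318, n
[... 1812 characters left out ...]
23), np.int64(-3), np.int64(-17)), (312, np.int64(23), np.int64(-7), np.int64(-25)), (315, np.int64(23), np.int64(-10), np.int64(-31)), (318, np.int64(25), np.int64(-10), np.int64(-32)), (321, np.int64(26), np.int64(-11), np.int64(-32)), (324, np.int64(27), np.int64(-11), np.int64(-33)), (327, np.int64(29), np.int64(-11), np.int64(-32)), (330, np.int64(30), np.int64(-10), np.int64(-31)), (333, np.int64(33), np.int64(-7), np.int64(-25)), (336, np.int64(35), np.int64(-6), np.int64(-23)), (339, np.int64(37), np.int64(-6), np.int64(-24))]
-3.018065398531288
-1 159 [[-37.2 -10.9 -11.9]
 [-26.2  -4.6  -9.1]
 [-25.9  10.5  -3.5]]
1 155 [[ 23.2 -10.9 -12. ]
 [ 23.5  -5.   -9. ]
 [ 35.3  10.9  -3.1]]
```

The pads' inner faces are at ±25 mm and their backs near ±39 mm, so the tips are centred at ±32 mm, right for 64 mm. The tip ends stand about 3–4 mm behind the TCP. I'll descend to just above the keys.

Request:
{"api": "move_arm", "payload": {"increments": [{"tx": -0.001, "tz": 0.02}, {"tx": -0.001, "tz": 0.04}, {"tx": -0.001, "tz": 0.055}, {"tx": -0.001, "tz": 0.068}, {"tx": -0.001, "tz": 0.076}, {"tx": -0.001, "tz": 0.079}, {"tx": -0.001, "tz": 0.079}, {"tx": -0.001, "tz": 0.079}]}}

```text
validation failed for argument at $.in...
```

```bash
python3 go.py 0.047; python3 - <<'E'
from bench import viewer
from h import *
for n in ("wrist","side"):
    p,d=viewer.camera(n)
    b=(110,170,240,290) if n=="top" else (130,60,260,200)
    cv2.imwrite(f"pics/{n}2.png",(p if n=="wrist" else cv2.resize(p[b[1]:b[3],b[0]:b[2]],None,fx=4,fy=4,interpolation=2))[:,:,::-1])
E
```

```text
pos [0.49120759 0.21939982 0.14150902] op 0.5803917052634926 F [-0.23911757  1.49694468  0.25195041] t 1.6333
shift [-0.00150912  0.00013476  0.09450879] turn 0.08699445941743013 tz axis [ 2.30777685e-04  1.39931949e-04 -9.99999964e-01]
```

View pics/wrist2.png

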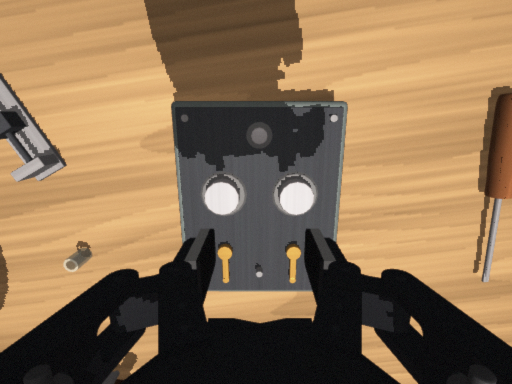

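View pics/side2.png

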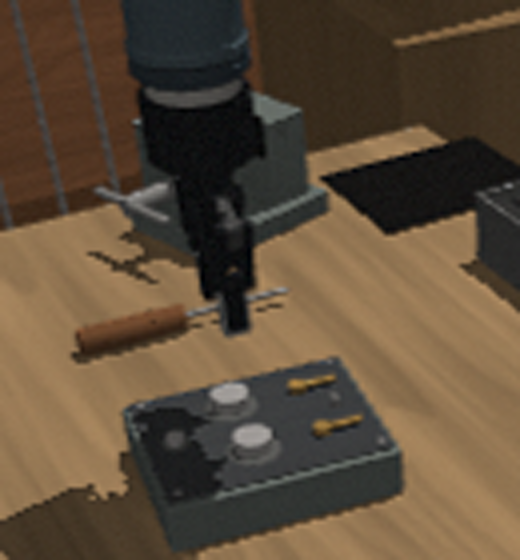

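The move was refused and the pictures show the arm unmoved. The rows probably need all four numbers, so I'll give them.

Request:
{"api": "move_arm", "payload": {"increments": [{"tx": -0.001, "ty": 0, "tz": 0.02, "turn": 0}, {"tx": -0.001, "ty": 0, "tz": 0.04, "turn": 0}, {"tx": -0.001, "ty": 0, "tz": 0.055, "turn": 0}, {"tx": -0.001, "ty": 0, "tz": 0.068, "turn": 0}, {"tx": -0.001, "ty": 0, "tz": 0.076, "turn": 0}, {"tx": -0.001, "ty": 0, "tz": 0.079, "turn": 0}, {"tx": -0.001, "ty": 0, "tz": 0.079, "turn": 0}, {"tx": -0.001, "ty": 0, "tz": 0.079, "turn": 0}]}}

```text
time_s: 2.4
eef_pos: [0.4921, 0.2177, 0.0629]
eef_rot: [0.0, 0.756, 0.655, 0.0]
wrist_force: [-0.7, 0.1, 1.1]
opening: 0.581
```

```bash
cat > look.py <<'E'
from bench import viewer
from h import *; import sys
p,d=viewer.camera("wrist"); cv2.imwrite(f"pics/wrist{sys.argv[1]}.png",p[:,:,::-1])
p,d=viewer.camera("side"); cv2.imwrite(f"pics/side{sys.argv[1]}.png",cv2.resize(p[60:200,130:260],None,fx=4,fy=4,interpolation=2)[:,:,::-1])
E
python3 go.py 0.047; python3 look.py 3
```

```text
pos [0.49206394 0.21768377 0.06287479] op 0.5812252273661842 F [-0.70309784  0.07008094  1.11082384] t 2.4
shift [ 7.89670711e-05 -9.48364158e-04  1.58740426e-02] turn 0.012012339789279191 tz axis [ 8.52811725e-04  1.95725128e-04 -9.99999617e-01]
```

View pics/wrist3.png

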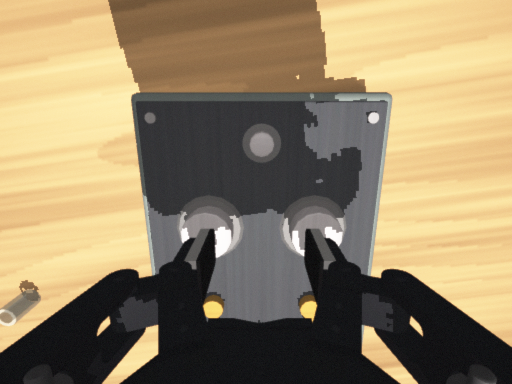

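View pics/side3.png

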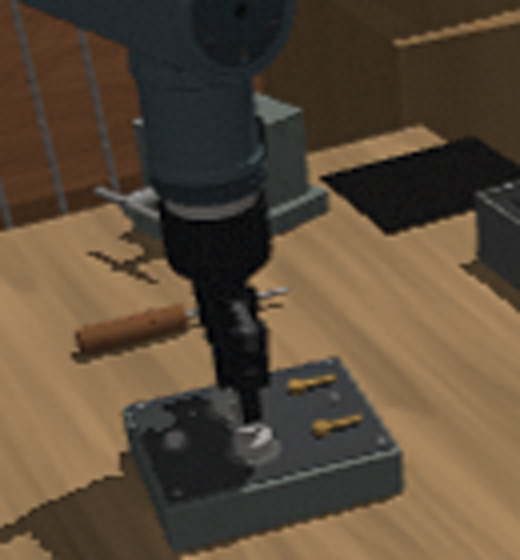

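The wrist view shows both tips over the keys, at (208,235) and (315,235). In the side view the near tip is on its key. The pointers still point straight out. I'll press in small steps.

Request:
{"api": "move_arm", "payload": {"increments": [{"tx": 0, "ty": 0, "tz": 0.002, "turn": 0}, {"tx": 0, "ty": 0, "tz": 0.004, "turn": 0}, {"tx": 0, "ty": 0, "tz": 0.006, "turn": 0}, {"tx": 0, "ty": 0, "tz": 0.008, "turn": 0}, {"tx": 0, "ty": 0, "tz": 0.01, "turn": 0}, {"tx": 0, "ty": 0, "tz": 0.01, "turn": 0}, {"tx": 0, "ty": 0, "tz": 0.01, "turn": 0}]}}

```text
time_s: 3.08
eef_pos: [0.4919, 0.2175, 0.0526]
eef_rot: [0.0, 0.756, 0.655, 0.0]
wrist_force: [-2.3, -0.0, 4.7]
opening: 0.576
```

```bash
python3 go.py 0.047; python3 look.py 4
```

```text
pos [0.49185989 0.2174907  0.05258275] op 0.575915830860956 F [-2.29281728 -0.0078074   4.6713749 ] t 3.0833
shift [ 0.00030355 -0.00076259  0.00558255] turn -0.000923202594846892 tz axis [ 2.94590289e-04  2.65817542e-05 -9.99999956e-01]
```

View pics/side4.png

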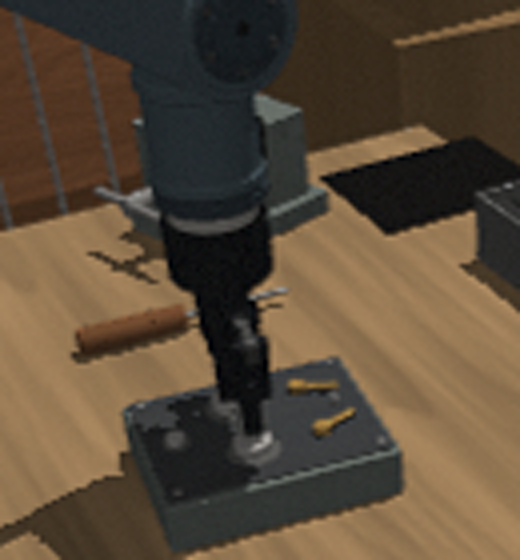

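View pics/wrist4.png

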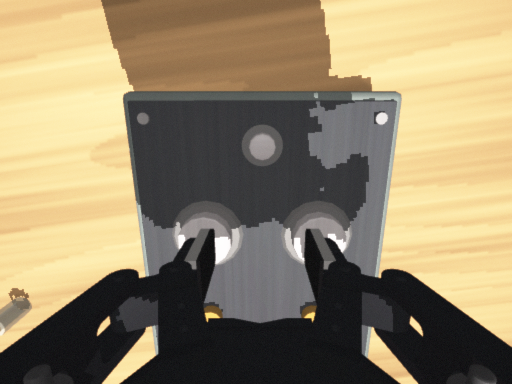

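Both pointers have begun to turn inwards by about the same amount (side view, around (315,385) and (335,420)), and the force is 4.7 N. I'll go further down.

Request:
{"api": "move_arm", "payload": {"increments": [{"tx": 0, "ty": 0, "tz": 0.001, "turn": 0}, {"tx": 0, "ty": 0, "tz": 0.002, "turn": 0}, {"tx": 0, "ty": 0, "tz": 0.003, "turn": 0}, {"tx": 0, "ty": 0, "tz": 0.004, "turn": 0}, {"tx": 0, "ty": 0, "tz": 0.005, "turn": 0}, {"tx": 0, "ty": 0, "tz": 0.006, "turn": 0}, {"tx": 0, "ty": 0, "tz": 0.006, "turn": 0}, {"tx": 0, "ty": 0, "tz": 0.006, "turn": 0}]}}

```text
time_s: 3.85
eef_pos: [0.4919, 0.2175, 0.048]
eef_rot: [0.0, 0.756, 0.655, 0.0]
wrist_force: [-6.7, -2.1, 17.3]
opening: 0.582
```

```bash
python3 go.py 0.047; python3 look.py 5
```

```text
pos [0.49190171 0.21749548 0.04795845] op 0.5823798995861119 F [-6.67450612 -2.10044551 17.27765317] t 3.85
shift [ 0.00029349 -0.00080187  0.00095823] turn 0.007154699223658862 tz axis [ 2.01273694e-04 -1.73551059e-04 -9.99999965e-01]
```

View pics/side5.png

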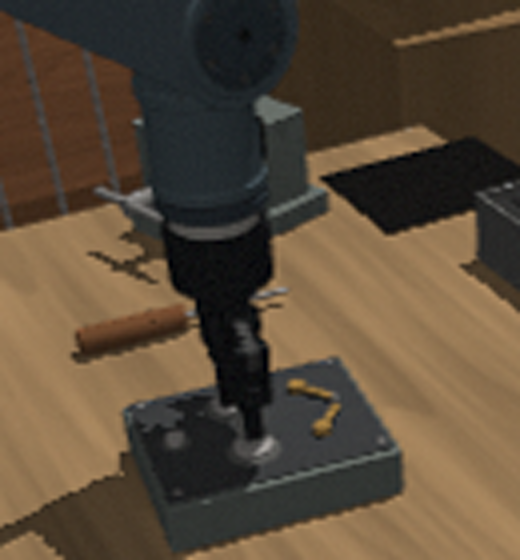

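Both pointers have swung in close to the pin, at about (335,398), and the force of 17 N is above the 11 N needed, so the keys are on their stops. I'll hold.

Request:
{"api": "move_arm", "payload": {"increments": [{"tx": 0, "ty": 0, "tz": 0, "turn": 0}, {"tx": 0, "ty": 0, "tz": 0, "turn": 0}, {"tx": 0, "ty": 0, "tz": 0, "turn": 0}, {"tx": 0, "ty": 0, "tz": 0, "turn": 0}, {"tx": 0, "ty": 0, "tz": 0, "turn": 0}, {"tx": 0, "ty": 0, "tz": 0, "turn": 0}, {"tx": 0, "ty": 0, "tz": 0, "turn": 0}, {"tx": 0, "ty": 0, "tz": 0, "turn": 0}, {"tx": 0, "ty": 0, "tz": 0, "turn": 0}, {"tx": 0, "ty": 0, "tz": 0, "turn": 0}, {"tx": 0, "ty": 0, "tz": 0, "turn": 0}, {"tx": 0, "ty": 0, "tz": 0, "turn": 0}, {"tx": 0, "ty": 0, "tz": 0, "turn": 0}, {"tx": 0, "ty": 0, "tz": 0, "turn": 0}, {"tx": 0, "ty": 0, "tz": 0, "turn": 0}, {"tx": 0, "ty": 0, "tz": 0, "turn": 0}, {"tx": 0, "ty": 0, "tz": 0, "turn": 0}, {"tx": 0, "ty": 0, "tz": 0, "turn": 0}, {"tx": 0, "ty": 0, "tz": 0, "turn": 0}, {"tx": 0, "ty": 0, "tz": 0, "turn": 0}]}}

```text
time_s: 5.62
eef_pos: [0.4919, 0.2175, 0.048]
eef_rot: [0.0, 0.756, 0.655, 0.0]
wrist_force: [-6.1, -2.1, 17.7]
opening: 0.581
```

Request:
{"api": "move_arm", "payload": {"increments": [{"tx": 0, "ty": 0, "tz": 0, "turn": 0}, {"tx": 0, "ty": 0, "tz": 0, "turn": 0}, {"tx": 0, "ty": 0, "tz": 0, "turn": 0}, {"tx": 0, "ty": 0, "tz": 0, "turn": 0}, {"tx": 0, "ty": 0, "tz": 0, "turn": 0}, {"tx": 0, "ty": 0, "tz": 0, "turn": 0}, {"tx": 0, "ty": 0, "tz": 0, "turn": 0}, {"tx": 0, "ty": 0, "tz": 0, "turn": 0}, {"tx": 0, "ty": 0, "tz": 0, "turn": 0}, {"tx": 0, "ty": 0, "tz": 0, "turn": 0}, {"tx": 0, "ty": 0, "tz": 0, "turn": 0}, {"tx": 0, "ty": 0, "tz": 0, "turn": 0}, {"tx": 0, "ty": 0, "tz": 0, "turn": 0}, {"tx": 0, "ty": 0, "tz": 0, "turn": 0}, {"tx": 0, "ty": 0, "tz": 0, "turn": 0}, {"tx": 0, "ty": 0, "tz": 0, "turn": 0}, {"tx": 0, "ty": 0, "tz": 0, "turn": 0}, {"tx": 0, "ty": 0, "tz": 0, "turn": 0}, {"tx": 0, "ty": 0, "tz": 0, "turn": 0}, {"tx": 0, "ty": 0, "tz": 0, "turn": 0}]}}

```text
time_s: 7.28
eef_pos: [0.4919, 0.2175, 0.048]
eef_rot: [0.0, 0.756, 0.655, 0.0]
wrist_force: [-5.9, -1.2, 17.1]
opening: 0.579
```

```bash
python3 go.py 0.047; python3 look.py 6; python3 - <<'E'
from bench import viewer
from h import *
p,d=viewer.camera("top"); c=viewer.get_calibration("top"); K,o,q=c["intrinsics"],c["origin"],c["attitude"]
cv2.imwrite("pics/top6.png",cv2.resize(p[160:300,100:260],None,fx=4,fy=4,interpolation=2)[:,:,::-1])
s=viewer.camera("side")[0]; c=viewer.get_calibration("side"); K,o,q=c["intrinsics"],c["origin"],c["attitude"]
L=np.array([.4957,.2495]);Rr=np.array([.4866,.1863]); ey=(L-Rr)/np.linalg.norm(L-Rr); ex=np.array([ey[1],-ey[0]])
crop=cv2.resize(s[140:180,190:230],None,fx=6,fy=6,interpolation=2); h=cv2.cvtColor(crop,cv2.COLOR_RGB2HSV)
m=(h[...,1]>110)&(h[...,2]>90); v,u=np.nonzero(m); P=np.array([ray(K,o,q,(a+.5)/6-.5+190,(b+.5)/6-.5+140,.05)[:2] for a,b in zip(u,v)])-(L+Rr)/2
X=np.c_[P@ex,P@ey]*1000
k=(X[:,0]>40)&(X[:,0]<100)&(abs(X[:,1])<60); X=X[k]
for n,piv in(("L",[55,32]),("R",[55,-32])):
    D=X[X[:,1]*piv[1]>0]-piv; r=np.hypot(*D.T); t=D[(r>15)&(r<34)]; print(n,len(t),"angle",np.median(np.arctan2(-t[:,1]*np.sign(piv[1]),t[:,0])))
E
```

```text
pos [0.49192123 0.21749376 0.04795904] op 0.5794088608304473 F [-5.91678227 -1.23624351 17.05333982] t 7.2833
shift [ 0.00029241 -0.00082155  0.00095872] turn 0.009304055312784427 tz axis [ 3.39141541e-04 -1.46850353e-04 -9.99999932e-01]
L 219 angle 0.8271174654088354
R 280 angle 0.9165172260409097
```

View pics/side6.png

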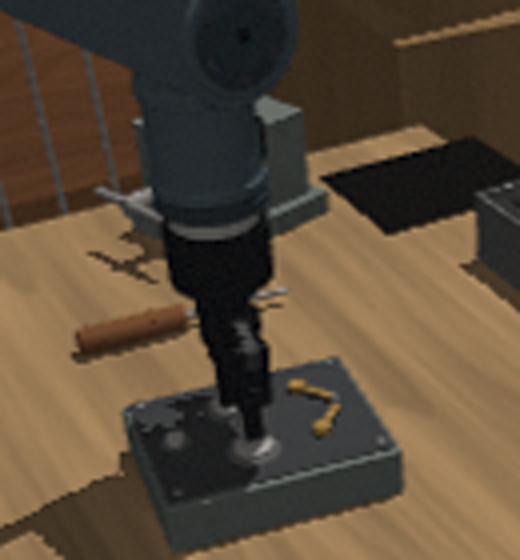

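View pics/top6.png

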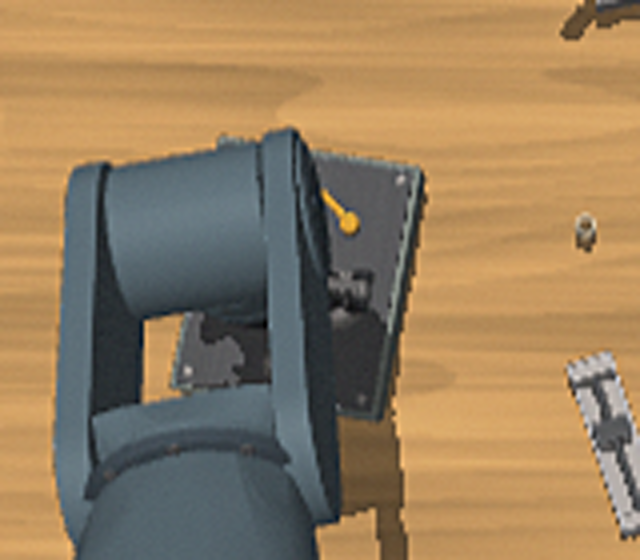

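View pics/wrist6.png

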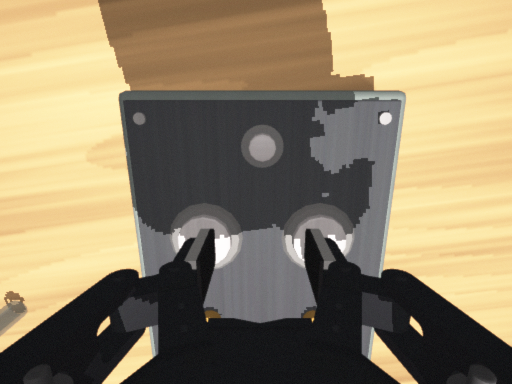

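The side view gives pointer angles of 0.83 (left) and 0.92 (right), and 6 mm of travel is 0.68 rad. The left one reads slightly short, so I'll press 1 mm further and see if it changes.

Request:
{"api": "move_arm", "payload": {"increments": [{"tx": 0, "ty": 0, "tz": 0.0005, "turn": 0}, {"tx": 0, "ty": 0, "tz": 0.001, "turn": 0}, {"tx": 0, "ty": 0, "tz": 0.001, "turn": 0}, {"tx": 0, "ty": 0, "tz": 0.001, "turn": 0}, {"tx": 0, "ty": 0, "tz": 0.001, "turn": 0}, {"tx": 0, "ty": 0, "tz": 0.001, "turn": 0}]}}

```text
time_s: 7.98
eef_pos: [0.492, 0.2175, 0.0479]
eef_rot: [0.0, 0.756, 0.655, 0.0]
wrist_force: [-9.7, -3.5, 27.3]
opening: 0.581
```

```bash
python3 - <<'E'
from bench import viewer,get_obs
from h import *
s=viewer.camera("side")[0]; c=viewer.get_calibration("side"); K,o,q=c["intrinsics"],c["origin"],c["attitude"]
L=np.array([.4957,.2495]);Rr=np.array([.4866,.1863]); ey=(L-Rr)/np.linalg.norm(L-Rr); ex=np.array([ey[1],-ey[0]])
crop=cv2.resize(s[140:180,190:230],None,fx=6,fy=6,interpolation=2); h=cv2.cvtColor(crop,cv2.COLOR_RGB2HSV)
m=(h[...,1]>110)&(h[...,2]>90); v,u=np.nonzero(m); P=np.array([ray(K,o,q,(a+.5)/6-.5+190,(b+.5)/6-.5+140,.05)[:2] for a,b in zip(u,v)])-(L+Rr)/2
X=np.c_[P@ex,P@ey]*1000
k=(X[:,0]>40)&(X[:,0]<100)&(abs(X[:,1])<60); X=X[k]
for n,piv in(("L",[55,32]),("R",[55,-32])):
    D=X[X[:,1]*piv[1]>0]-piv; r=np.hypot(*D.T); t=D[(r>15)&(r<34)]; print(n,len(t),"angle",np.median(np.arctan2(-t[:,1]*np.sign(piv[1]),t[:,0])))
ob=get_obs(); print(ob["eef_pos"],ob["wrist_force"],ob["time_s"])
E
```

```text
L 222 angle 0.8244796166060541
R 279 angle 0.9149549645074418
[0.49196564 0.2175096  0.04786985] [-9.83446867 -2.59270621 26.42245973] 8.0333
```

The angles did not change while the force rose to 27 N and the TCP moved only 0.1 mm, so both keys are on their stops. I'm handing in while holding.

```bash
python3 -c "
from bench import workorder,get_obs
print(workorder.hand_in()); o=get_obs(); print(o['time_s'],o['eef_pos'],o['wrist_force'])"
```

```text
the job is handed in; nothing more can be done
None
the job is handed in; nothing more can be done
```

I pressed both large keys down together, one fingertip on each, held them for about 4 s, and handed the job in at about 8 s while still holding.

- **Keys and pointers:** Both pointers swung in to the stop pin. The side camera put them at 0.82 rad (left) and 0.91 rad (right), against 0.9 expected; I put the low left reading down to the coarse picture. Pressing 1 mm further changed neither angle and raised the force from 17 N to 27 N, so both keys are on their stops. The two keys together need about 11 N.
- **Everything else:** In the last wrist view the fingers were well away from the small key, but I did not measure its travel. The arm touched nothing but the two keys. I did not re-measure the positions of the loose things at the end.
- **One refused call:** A move call was rejected because its rows lacked some of the four numbers. The arm did not move, and I sent it again in full.

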